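# Fetch the wax cartridge out of the tip-out bin

### The arm

A 6-joint arm with a two-finger parallel gripper is mounted at the origin on a cart in front of the work surface, level with it; the furniture and walls round the work are solid. World frame = base frame: x ahead of the robot, y to its left, z up, the work surface at z = 0. Lengths are in m, angles in rad, forces in N, time in s.
With the tool pointing down it reaches from about 0.375 to 0.9 m from the base axis. Payload 3.1 kg.
Tool frame: the origin (TCP) lies on the centre line of the jaws, within the pads' length; the fingertips stand 19 mm ahead of it and the grasp point (between the pads) is the TCP; z points along the fingers, y is the line along which they close (so a half turn about z gives the same grasp; the last joint's range is limited). The gripper opens to 85 mm and grips with 20 to 120 N. Pads are 22 mm wide; open, the fingers measure 114 mm over their backs; the gripper's body (76 mm by 85 mm) begins 54 mm behind the grasp point. The pads swing forward as they close: fully open they stand 13 mm farther back than shut.
Start: joints at [1.016, 0.527, 1.433, -0, 1.181, -0.178], TCP at [0.229, 0.581, 0.25] pointing down, gripper open.
Joint ranges: [-3.08, 3.08], [-0.75, 2.2], [0.22, 2.44], [-1.43, 4.57], [0, 2.65], [-2.85, 2.85]. Speed limits (rad/s): [2.79, 2.79, 3.14, 3.14, 3.14, 3.14].

### API

Orientations are given as a unit quaternion [x, y, z, w].
In Python, from station import manip gives the robot as it stands.
- The arm moves only by the tool servo_tool, never from a script. Its argument "rows" is a list that holds one entry, the list of rows, each a list of 7 numbers: the turn, a rotation vector about the tool's x, y, z in degrees, then the shift along the tool's x, y, z in m, then the gripper command: -1 is shut, 1 is fully open, values between are in proportion. In form: [[[wx, wy, wz, tx, ty, tz, jaw], ...]]. A call has 1 to 8 rows; each row shifts and turns the commanded pose from where the row before left it, along the tool's axes as they then stand; what a row does not reach is not made up. A row lasts 1/12 s, in which the tool goes at most 41.7 mm and 7.16 degrees, less where a joint would pass 70% of its speed; a pose out of reach is approached as far as the arm can. A call is refused whole if a number of a shift passes 0.0417 or a number of a turn 7.16, either way. A call with a gripper value outside its range is refused whole. The fingers move at their own pace and stop on an object; "squeeze" is the grip in N (left out, the last holds). Time passes only in rows, so rows that do not move let the fingers close. It gives the time, the measured TCP pose, the force, the opening and the grip force at its end, in the units of the state.
- manip.sense(): the state, without advancing time (a new reading comes with each control period).
- manip.snapshot(name): name is "scene" or "top"; returns the picture (480x640x3 uint8, blue, green, red); there is no depth.
- manip.camera_info(name): a dict with "K" (3x3 intrinsics, pixels), "camera_from_world" (4x4, takes a point from world to camera coordinates). Camera axes: x right, y down, z forward; pixel columns grow to the right and rows downward; lengths in m; the calibration is good to about 2 mm. A picture is of the moment at which its call begins. camera_info takes no time and is no camera call.
- manip.sign_off(): hands the job in; it is judged then, once.
The state is a dict: "t": time; "q": joint angles; "qd": joint speeds; "tau": joint torques, N m; "tcp_pos": TCP position; "tool_rot": TCP orientation; "force": force on the tool from outside, world axes, zero at the start; "ft_torque": the same for the moment, N m; "finger_gap": opening from 0.0 (shut) to 1.0 (fully open); "gripper_force": force on a finger pad.
Only numpy, scipy, OpenCV 4.12 (cv2) and the standard library are available. Lean on these libraries where they do the work, as an engineer would, in place of code of your own. Each camera call takes 0.05 s, during which the arm holds its last target. There are 200 camera calls.

### The job

Pull the storage unit's side lever to tip its white bin right out to the stop, take the flat-sided wax cartridge from among the round dropper bottles, and set it down gently to stand upright on the floor of the instrument tray, without shifting the strip roll there. Then tip the bin fully shut again, with all the other bottles still standing in it; never press hard on the glass bottles.

Things in the scene. Friction and masses are not known exactly. Their poses are not given: they have to be found in the camera images.
- bin (a joint): Hinge of the storage unit's white bin, rad: 0 shut (upright under the hood), growing as its top tips out towards the robot, stop at 0.45 (26 degrees), where the bottles and the cartridge lean 25 to 30 degrees towards the robot. Stiff with friction: at the lever knob it takes about 2 to 6 N; tipped well out it stays, but less than about half-way out it may fall shut by itself.
- unit: Grey housing of the tip-out storage unit, fixed, 248 wide (y), 188 tall; origin under its middle on the counter, x to its back. Bin hinge at x = -45, z = 42. In front a 38 mm plinth and low cheeks (93 mm high) reach to x = -57; a flat hood, z 181 to 188, covers x = -20 to 42, so that the shut bin cannot be reached from above.
- bin_hinge (a point): Middle of the bin's hinge line, the lower edge of its front face. The frame turns with the bin: x to the bin's back, y along the hinge, z up along the front face. In it, in mm: bin x 0 to 74, y -113 to 113, walls 4 thick, floor top z = 8, front and side walls up to z = 55, back wall up to 45; open on top. When tipped, the row stands against the front wall.
- lever_knob (a point): Centre of the black ball knob, 26 mm in diameter, on the bin's tipping lever: a 9 mm steel rod that rises beside the housing's left cheek (seen from the front) from the bin's pivot and turns with the bin. In the frame of bin_hinge the knob is at x -12, y 152, z 115 mm, 28 mm outside the cheek's outer face, free all round and above. Frame as bin_hinge.
- cartridge_mid (a point): Wax cartridge, the one flat-sided thing in the row: block 25 x 33 mm (x, y), above 72 mm a white cap 30 x 38 mm up to 98 mm; 0.09 to 0.18 kg. The point is on its axis, 49 mm above its base; z towards the cap. It stands edge-on: its y axis (wide way) runs front to back of the bin; its neighbours in the row are only 6 to 14 mm away at its x sides, nothing is in front of its upper half, and some 30 mm are free behind it.
- instrument_tray: Shallow grey instrument tray, fixed, 110 (x) x 200 (y) mm outside, rim 16 mm high and 2 mm thick, floor 2 mm thick; origin at the centre of its underside, on the counter, z up. The end towards its +y holds the strip roll; slim tweezers (9 mm high) lie along its +x rim; the rest of the floor, about x -45 to 25 and y -95 to 10, is free.
- roll_mid (a point): Centre (35 mm up) of the white strip roll, 67 mm round and 70 mm tall, that stands loose on end in the tray; it stays where it is.
- bottle_a_mid (a point): Dark glass dropper bottle in the bin's row (33 mm round, 108 mm tall, narrow neck and bulb on top, stands upright on the bin's floor when the bin is shut); the point is on its axis, half-way up, z along the bottle. The four bottles and the cartridge stand in any order.
- bottle_b_mid (a point): Amber glass dropper bottle in the bin's row (33 mm round, 102 mm tall, narrow neck and bulb on top, stands upright on the bin's floor when the bin is shut); the point is on its axis, half-way up, z along the bottle. The four bottles and the cartridge stand in any order.
- bottle_c_mid (a point): Dark glass dropper bottle in the bin's row (33 mm round, 108 mm tall, narrow neck and bulb on top, stands upright on the bin's floor when the bin is shut); the point is on its axis, half-way up, z along the bottle. The four bottles and the cartridge stand in any order.
- bottle_d_mid (a point): Amber glass dropper bottle in the bin's row (33 mm round, 102 mm tall, narrow neck and bulb on top, stands upright on the bin's floor when the bin is shut); the point is on its axis, half-way up, z along the bottle. The four bottles and the cartridge stand in any order.
There are look-alikes about, which are no part of the job. Leave any red look-alike of the part that bears bottle_b_mid alone.

How it is judged:
On the way, in this order (a step that is already met when the one before it is completed fails the run):
1. the bin is tipped right out to its stop (value of joint bin above 0.41 rad), for 0.2 s.
2. the cartridge is drawn up clear of the tipped-out bin's walls (z of cartridge_mid in the frame of bin_hinge above 0.112 m and value of joint bin above 0.3 rad), for 0.1 s.
At the end, for the whole second after the job is handed in: The cartridge stands upright (within 6 degrees) and still on the floor of the tray, wholly inside its rim; the bin is fully shut (within 2 degrees); all four bottles stand in the bin (x of cartridge_mid in the frame of instrument_tray between -0.042 and 0.042 m and y of cartridge_mid in the frame of instrument_tray between -0.084 and 0.084 m and z of cartridge_mid in the frame of instrument_tray between 0.044 and 0.058 m and angle between cartridge_mid's own z axis and vertical below 0.1 rad and linear speed of cartridge below 0.02 m/s and value of joint bin below 0.035 rad and angle between each of bottle_a_mid, bottle_b_mid, bottle_c_mid, bottle_d_mid's own z axis and vertical below 0.3 rad and x of bottle_a_mid in the frame of bin_hinge between 0 and 0.075 m and z of bottle_a_mid in the frame of bin_hinge between 0.04 and 0.085 m and x of bottle_b_mid in the frame of bin_hinge between 0 and 0.075 m and z of bottle_b_mid in the frame of bin_hinge between 0.04 and 0.085 m and x of bottle_c_mid in the frame of bin_hinge between 0 and 0.075 m and z of bottle_c_mid in the frame of bin_hinge between 0.04 and 0.085 m and x of bottle_d_mid in the frame of bin_hinge between 0 and 0.075 m and z of bottle_d_mid in the frame of bin_hinge between 0.04 and 0.085 m); the robot touches nothing.
It fails at once if the strip roll is shifted by more than 20 mm (distance of roll_mid from where it was at the start of the episode above 0.02 m).
It fails at once if the cartridge is pressed down hard (over 80 N on the tray) (contact force between cartridge and instrument_tray above 80 N).
It fails at once if a glass bottle is pressed hard (over 40 N by the fingers) (contact force between the fingers and bottle_a above 40 N or contact force between the fingers and bottle_b above 40 N or contact force between the fingers and bottle_c above 40 N or contact force between the fingers and bottle_d above 40 N).
It also fails if it takes over 64 s, if anything falls off the work surface, if the arm or the gripper's body presses on something with over 40 N, if the wrist force passes 120 N, or if a joint passes its speed limit or range.

## Working session

There is one attempt and no reset: what is moved stays moved. The work goes in short steps, Python scripts to look and compute and a tool call to move; the robot and the scene stay as the last step left them, time stands still between calls to the robot, and variables do not carry over. Pictures are saved under pics/ and viewed, at most 10 in all, crops included, and the job is handed in when it is done.

Besides the shell and the picture viewer there is one more tool, called after "Emit:" as name(argument=value, ...), one argument or row to a line, values as JSON. servo_tool: Moves the arm, as the interface text tells. Its arguments: {"type":"object","properties":{"rows":{"type":"array","items":{"type":"array","items":{"type":"array","items":{"type":"number"}}}},"squeeze":{"type":"number"}},"required":["rows"]}

```bash
mkdir -p pics; ls
python3 - <<'E'
from station import manip
import cv2
s=manip.sense();print(s)
for n in("scene","top"):
    cv2.imwrite(f"pics/{n}0.png",manip.snapshot(n)); c=manip.camera_info(n);print(n,c)
E
```

```text
pics
{'t': 0.0, 'q': array([ 1.01648198e+00,  5.28463633e-01,  1.43390485e+00,  2.78867289e-06,
        1.18136319e+00, -1.78482889e-01]), 'qd': array([-9.31817101e-04,  1.26669736e-03,  2.08191595e-04,  3.16913623e-05,
       -2.21802796e-04, -1.04545848e-03]), 'tau': array([-2.85989254e-04, -4.42364573e+01, -1.78021163e+01, -1.97249210e-04,
        8.41929519e-03,  7.17763214e-06]), 'tcp_pos': array([0.22900924, 0.58081581, 0.2493343 ]), 'tool_rot': array([ 1.86812139e-01,  9.82395074e-01, -9.98060058e-04, -3.84362388e-04]), 'force': array([-0.33714249,  0.41670587,  0.22268117]), 'ft_torque': array([0.04183363, 0.04117874, 0.00375249]), 'gripper_force': 0.0, 'finger_gap': 0.9962307250756789}
scene {'K': array([[564.22211361,   0.        , 318.04203212],
       [  0.        , 564.22211361, 234.61032722],
       [  0.        ,   0.        ,   1.        ]]), 'camera_from_world': array([[ 0.81325585, -0.58187054,  0.00644893, -0.44896839],
       [-0.23824024, -0.34304844, -0.90860297,  0.1904613 ],
       [ 0.53090159,  0.73739029, -0.41761113,  1.00905435],
       [ 0.        ,  0.        ,  0.        ,  1.        ]])}
top {'K': array([[549.56944828,   0.        , 318.59845932],
       [  0.        , 549.56944828, 238.39019978],
       [  0.        ,   0.        ,   1.        ]]), 'camera_from_world': array([[ 0.02237442, -0.99962899, -0.01553293, -0.1098552 ],
       [-0.98429147, -0.0193042 , -0.17549257,  0.48252511],
       [ 0.17512761,  0.01921547, -0.98435821,  1.08981292],
       [ 0.        ,  0.        ,  0.        ,  1.        ]])}
```

View pics/scene0.png

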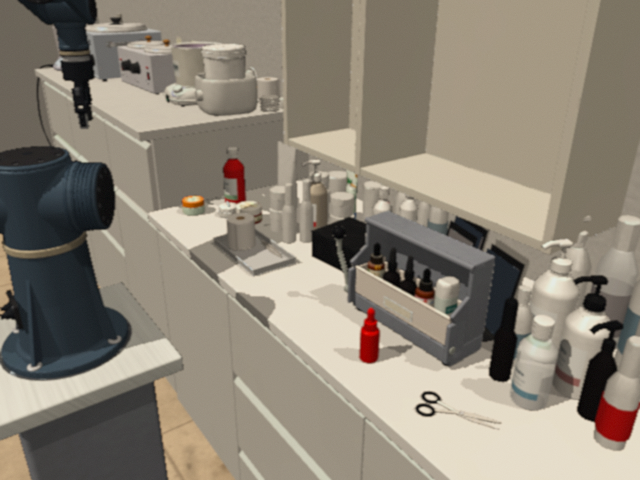

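View pics/top0.png

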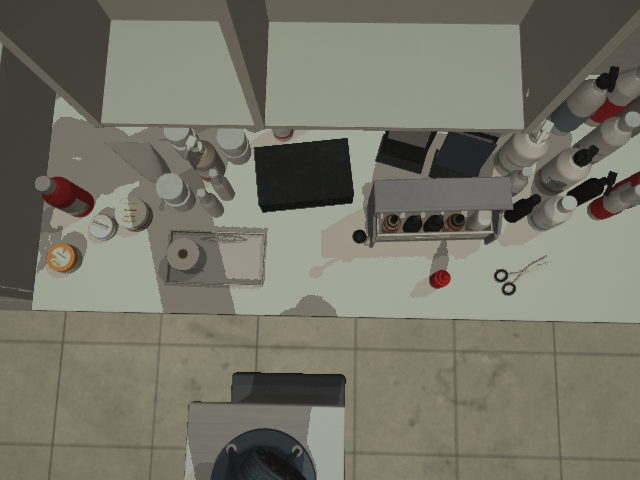

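The row, in top view: amber (393,222), dark (411,222), dark (433,222), amber (456,222), and a white cap at (480,220), which is (447,290) in scene. The white-capped one at the right end is the only one without a dropper bulb, so it should be the cartridge. The red bottle at (440,279) in top is the look-alike. I'll confirm with an enlarged crop.

```bash
cat > h.py <<'E'
import numpy as np, cv2
from station import manip
from scipy.spatial.transform import Rotation as R
def ray(n,u,v):
    c=manip.camera_info(n);T=c["camera_from_world"];d=T[:3,:3].T@np.linalg.solve(c["K"],[u,v,1.])
    return -T[:3,:3].T@T[:3,3],d/np.linalg.norm(d)
def plane(n,u,v,z):
    o,d=ray(n,u,v);return o+d*(z-o[2])/d[2]
def tri(p,q):
    o1,d1=ray("top",*p);o2,d2=ray("scene",*q)
    s=np.linalg.lstsq(np.c_[d1,-d2],o2-o1,rcond=None)[0];a=o1+s[0]*d1;b=o2+s[1]*d2
    return (a+b)/2,np.linalg.norm(a-b)
def proj(n,p):
    c=manip.camera_info(n);T=c["camera_from_world"];x=c["K"]@(T[:3,:3]@np.asarray(p)+T[:3,3]);return x[:2]/x[2]
E
python3 - <<'E'
from h import *
t=cv2.imread("pics/top0.png");s=cv2.imread("pics/scene0.png")
a=cv2.resize(t[170:295,350:520],None,fx=4,fy=4,interpolation=cv2.INTER_CUBIC)
b=cv2.resize(s[205:365,325:500],None,fx=3.125,fy=3.125,interpolation=cv2.INTER_CUBIC)
cv2.imwrite("pics/c1.png",a);cv2.imwrite("pics/c2.png",b)
def blob(im,x0,y0,x1,y1,th=45):
    m=np.all(im[y0:y1,x0:x1]<th,axis=2).astype(np.uint8)
    n,l,st,c=cv2.connectedComponentsWithStats(m)
    for i in range(1,n):
        if st[i,4]>15: print(st[i],c[i]+[x0,y0])
blob(t,345,222,372,250);print();blob(s,325,215,352,245)
E
```

```text
[  8   8  13  13 134] [359.1641791  235.94029851]

[  0   3  27  27 571] [339.01751313 232.14535902]
```

View pics/c1.png

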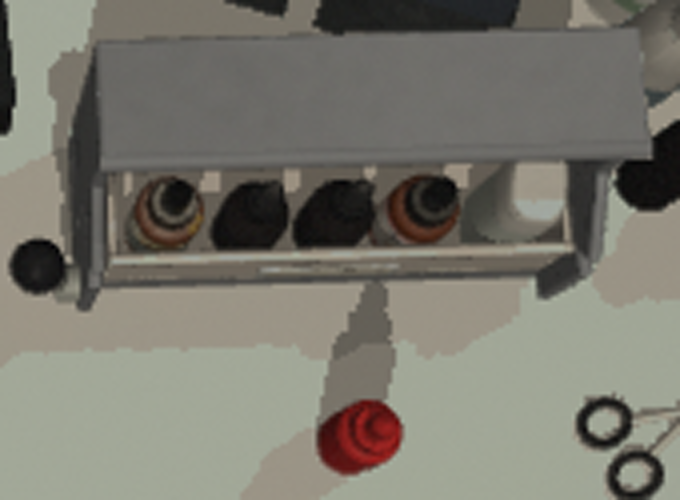

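View pics/c2.png

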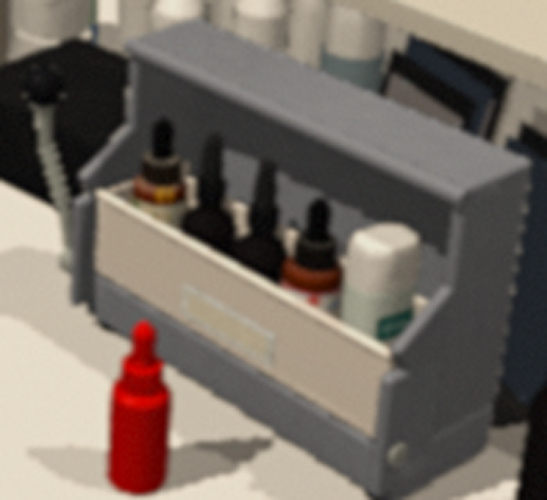

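The crops confirm it. The row's right-end item, at top ≈(482,219) and scene ≈(447,290), has a wide white cap with no bulb, so it is the cartridge. The other four are dropper bottles, and the red one stands outside in front. Next is the geometry.

Run:
```python
from h import *
np.set_printoptions(precision=4,suppress=True)
k,e=tri((359.2,235.9),(338.8,231.6));print("knob",k,e)
C={n:plane("top",u,v,.188) for n,u,v in(("fl",374.5,209.5),("fr",513,207.5),("bl",375,180.5),("br",510.5,177.7))}
for n,p in C.items():print(n,p)
print(C["fl"]-C["fr"],C["bl"]-C["br"],np.linalg.norm(C["fl"]-C["fr"]))
for n,u,v in(("cap",482,219),("redb",440,279)):print(n,plane("top",u,v,.15),plane("top",u,v,.1))
t=cv2.imread("pics/top0.png")
for n,u,v,z in(("tray bl",169,232,.016),("br",266,230,.016),("fr",264.5,286,.016),("fl",165,283,.016),("roll",184,255,.07)):print(n,plane("top",u,v,z))
cv2.imwrite("pics/c3.png",cv2.resize(t[220:300,150:280],None,fx=5,fy=5,interpolation=cv2.INTER_CUBIC))
print("redscene",plane("scene",325+140/3.125,205+480/3.125,0))
```

```text
knob [ 0.4708 -0.1772  0.1591] 0.0020071536244245006
fl [ 0.5136 -0.2021  0.188 ]
fr [ 0.5219 -0.4506  0.188 ]
bl [ 0.5677 -0.2028  0.188 ]
br [ 0.5774 -0.4483  0.188 ]
[-0.0083  0.2484  0.    ] [-0.0097  0.2454  0.    ] 0.24857414284443388
cap [ 0.5081 -0.4052  0.15  ] [ 0.5191 -0.4193  0.1   ]
redb [ 0.3944 -0.3255  0.15  ] [ 0.3998 -0.3356  0.1   ]
tray bl [0.4969 0.2183 0.016 ]
br [0.5052 0.0125 0.016 ]
fr [0.3866 0.011  0.016 ]
fl [0.3885 0.2191 0.016 ]
roll [0.4406 0.1687 0.07  ]
redscene [ 0.4106 -0.3504  0.    ]
```

View pics/c3.png

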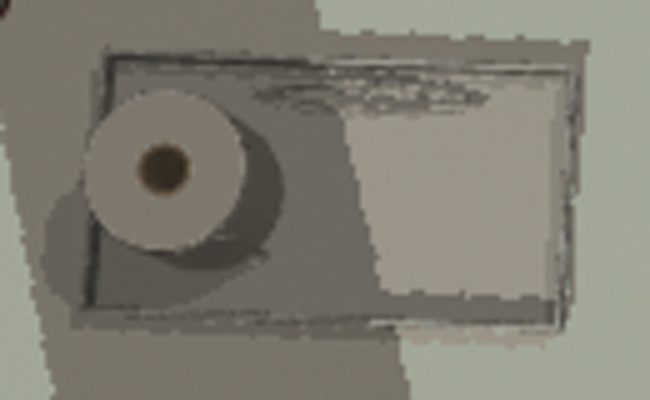

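The knob triangulates to (0.471, -0.177, 0.159), against an expected z of 0.157. The unit origin is ≈(0.533, -0.327) with yaw ≈ 0.035. The crop shows the roll at the tray's left end, centre (163,168), tweezers along the back rim, and the right part free. I'll start with the tool yaw.

Emit:
servo_tool(
  rows=[
    [[0,0,7.1,0,0,0,1],[0,0,7.1,0,0,0,1],[0,0,7.1,0,0,0,1],[0,0,7.1,0,0,0,1],[0,0,7.1,0,0,0,1],[0,0,7.1,0,0,0,1],[0,0,7.1,0,0,0,1],[0,0,7.1,0,0,0,1]],
  ],
)

```text
t: 0.77
tcp_pos: [0.2291, 0.581, 0.2497]
tool_rot: [0.634, 0.773, -0.001, 0.0]
force: [-0.1, 0.2, -0.7]
finger_gap: 0.998
gripper_force: 0.0
```

Emit:
servo_tool(
  rows=[
    [[0,0,4.8,0,0,0,0.2],[0,0,4.8,0,0,0,0.2],[0,0,0,-0.04,0.0125,0,0.2],[0,0,0,-0.04,0.0125,0,0.2],[0,0,0,-0.04,0.0125,0,0.2],[0,0,0,-0.04,0.0125,0,0.2],[0,0,0,-0.04,0.0125,0,0.2],[0,0,0,-0.04,0.0125,0,0.2]],
  ],
)

```text
t: 1.43
tcp_pos: [0.3123, 0.3437, 0.2501]
tool_rot: [0.694, 0.72, -0.0, 0.0]
force: [1.0, 0.4, 0.1]
finger_gap: 0.599
gripper_force: 0.0
```

```bash
cat >> h.py <<'E'
np.set_printoptions(precision=4,suppress=True)
def st():
    s=manip.sense();r=R.from_quat(s["tool_rot"]).as_matrix()
    print("t",s["t"],"p",s["tcp_pos"],"F",s["force"],"gap",s["finger_gap"],"gf",s["gripper_force"],"\n",r.round(3).tolist());return s,r
def to(p):
    s,r=st();print("tool shift",r.T@(np.array(p)-s["tcp_pos"]))
E
python3 -c "
from h import *
to((.471,-.177,.25))
T=[plane('top',u,v,.016) for u,v in((171.4,231),(266.4,234.4),(262.4,286),(167.6,282))]
print(np.array(T),np.mean(T,0),plane('top',182.6,253.6,.07))"
```

```text
t 1.4333 p [0.3123 0.3437 0.2501] F [1.0269 0.3611 0.0653] gap 0.598779431441355 gf 0.0 
 [[-0.037, 0.999, -0.0], [0.999, 0.037, -0.0], [-0.0, -0.0, -1.0]]
tool shift [-0.5262  0.1393  0.0002]
[[0.4991 0.2133 0.016 ]
 [0.4957 0.0113 0.016 ]
 [0.3866 0.0153 0.016 ]
 [0.3907 0.2138 0.016 ]] [0.443  0.1134 0.016 ] [0.4434 0.1717 0.07  ]
```

Emit:
servo_tool(
  rows=[
    [[0,0,0,-0.04,0.0107,0,0.2],[0,0,0,-0.04,0.0107,0,0.2],[0,0,0,-0.04,0.0107,0,0.2],[0,0,0,-0.04,0.0107,0,0.2],[0,0,0,-0.04,0.0107,0,0.2],[0,0,0,-0.04,0.0107,0,0.2],[0,0,0,-0.04,0.0107,0,0.2],[0,0,0,-0.04,0.0107,0,0.2]],
  ],
)

```text
t: 2.1
tcp_pos: [0.4095, 0.0269, 0.2503]
tool_rot: [0.694, 0.72, 0.0, -0.0]
force: [1.0, -0.2, 0.1]
finger_gap: 0.605
gripper_force: 0.0
```

Emit:
servo_tool(
  rows=[
    [[0,0,0,-0.04,0.0107,0,0.2],[0,0,0,-0.04,0.0107,0,0.2],[0,0,0,-0.04,0.0107,0,0.2],[0,0,0,-0.04,0.0107,0,0.2],[0,0,0,-0.02,0.0107,0,0.2],[0,0,0,0,0,0,0.2],[0,0,0,0,0,0,0.2]],
  ],
)

```text
t: 2.68
tcp_pos: [0.4695, -0.1501, 0.2498]
tool_rot: [0.695, 0.719, -0.0, -0.001]
force: [-1.1, 0.6, 0.1]
finger_gap: 0.598
gripper_force: 0.0
```

```bash
python3 -c "
from h import *
to((.471,-.177,.162))"
```

```text
t 2.6833 p [ 0.4695 -0.1501  0.2498] F [-1.0865  0.5732  0.0588] gap 0.5979135137421617 gf 0.0 
 [[-0.034, 0.999, -0.001], [0.999, 0.034, 0.001], [0.001, -0.001, -1.0]]
tool shift [-0.027   0.0007  0.0878]
```

Emit:
servo_tool(
  rows=[
    [[0,0,0,-0.027,0.0007,0,0.2],[0,0,0,0,0,0.02,0.2],[0,0,0,0,0,0.02,0.2],[0,0,0,0,0,0.02,0.2],[0,0,0,0,0,0.015,0.2],[0,0,0,0,0,0.012,0.2],[0,0,0,0,0,0,0.2]],
  ],
)

```text
t: 3.27
tcp_pos: [0.4687, -0.173, 0.1611]
tool_rot: [0.694, 0.72, -0.001, -0.004]
force: [0.2, -0.9, 0.2]
finger_gap: 0.596
gripper_force: 0.0
```

Emit:
servo_tool(
  rows=[
    [[0,0,0,0,0,0,-0.2],[0,0,0,0,0,0,-0.3],[0,0,0,0,0,0,-0.3],[0,0,0,0,0,0,-0.3]],
  ],
  squeeze=20,
)

```text
t: 3.6
tcp_pos: [0.4716, -0.176, 0.1643]
tool_rot: [0.694, 0.72, 0.0, 0.001]
force: [0.1, -0.4, 0.6]
finger_gap: 0.351
gripper_force: 0.0
```

```bash
python3 -c "
from h import *
st()
a=manip.snapshot('scene');b=manip.snapshot('top')
cv2.imwrite('pics/k.png',np.hstack([cv2.resize(a[190:320,290:420],(390,390)),cv2.resize(b[180:310,300:430],(390,390))]))"
```

```text
t 3.6 p [ 0.4716 -0.176   0.1643] F [ 0.0869 -0.3666  0.5806] gap 0.35095577621403956 gf 0.0 
 [[-0.037, 0.999, 0.002], [0.999, 0.037, -0.001], [-0.001, 0.001, -1.0]]
```

View pics/k.png

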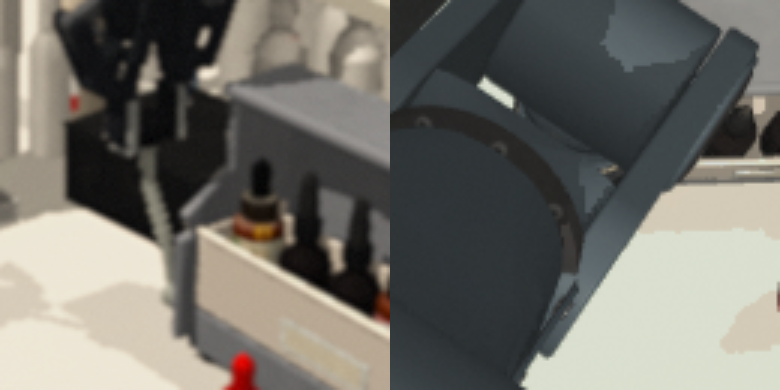

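The knob sits between the fingers, so I'll pull it along its arc.

Emit:
servo_tool(
  rows=[
    [[0,0,0,0,-0.0035,0.0005,-0.3],[0,0,0,0,-0.0035,0.0005,-0.3],[0,0,0,0,-0.0035,0.0006,-0.3],[0,0,0,0,-0.0035,0.0006,-0.3],[0,0,0,0,-0.0035,0.0008,-0.3],[0,0,0,0,-0.0035,0.0008,-0.3],[0,0,0,0,-0.0035,0.001,-0.3],[0,0,0,0,-0.0035,0.001,-0.3]],
  ],
)

```text
t: 4.37
tcp_pos: [0.4428, -0.1772, 0.1574]
tool_rot: [0.694, 0.72, -0.0, 0.0]
force: [3.5, -0.6, 2.1]
finger_gap: 0.351
gripper_force: 1.4
```

Emit:
servo_tool(
  rows=[
    [[0,0,0,0,-0.003,0.0011,-0.3],[0,0,0,0,-0.003,0.0011,-0.3],[0,0,0,0,-0.003,0.0013,-0.3],[0,0,0,0,-0.003,0.0013,-0.3],[0,0,0,0,-0.003,0.0014,-0.3],[0,0,0,0,-0.003,0.0014,-0.3],[0,0,0,0,-0.0025,0.0016,-0.3],[0,0,0,0,-0.0025,0.0016,-0.3]],
  ],
)

```text
t: 5.03
tcp_pos: [0.4199, -0.1777, 0.1465]
tool_rot: [0.694, 0.72, 0.0, -0.0]
force: [6.0, 1.9, 4.9]
finger_gap: 0.35
gripper_force: 3.8
```

```bash
python3 -c "
from h import *
st()"
```

```text
t 5.0333 p [ 0.4199 -0.1777  0.1465] F [6.0258 1.9222 4.9147] gap 0.35021127339249275 gf 3.7910006940364838 
 [[-0.036, 0.999, -0.0], [0.999, 0.036, 0.0], [0.0, -0.0, -1.0]]
```

Emit:
servo_tool(
  rows=[
    [[0,0,0,0,-0.0015,0.0005,-0.3],[0,0,0,0,-0.0015,0.0005,-0.3],[0,0,0,0,0,0,-0.3]],
  ],
)

```text
t: 5.28
tcp_pos: [0.4197, -0.178, 0.1463]
tool_rot: [0.695, 0.719, 0.002, 0.002]
force: [8.8, 5.2, 2.9]
finger_gap: 0.351
gripper_force: 4.8
```

Emit:
servo_tool(
  rows=[
    [[0,0,0,0,-0.0015,0.0005,-0.3],[0,0,0,0,-0.0015,0.0005,-0.3],[0,0,0,0,0,0,-0.3]],
  ],
)

```text
t: 5.53
tcp_pos: [0.4194, -0.1781, 0.1461]
tool_rot: [0.696, 0.718, 0.004, 0.005]
force: [17.1, 10.1, 6.6]
finger_gap: 0.351
gripper_force: 8.1
```

At the stop: the TCP has stalled and the force is rising. I'll release and rise.

Emit:
servo_tool(
  rows=[
    [[0,0,0,0,0.0055,-0.002,-0.2],[0,0,0,0,0,0,0.2],[0,0,0,0,0,0,0.2],[0,0,0,0,0,-0.02,0.2],[0,0,0,0,0,-0.03,0.2],[0,0,0,0,0,-0.04,0.2],[0,0,0,0,0,-0.02,0.3],[0,0,0,0,0.02,-0.02,0.4]],
  ],
)

```text
t: 6.2
tcp_pos: [0.4357, -0.1761, 0.2774]
tool_rot: [0.695, 0.719, -0.001, -0.003]
force: [0.6, -0.8, -0.4]
finger_gap: 0.703
gripper_force: 0.0
```

Emit:
servo_tool(
  rows=[
    [[0,0,0,0.04,0,0,0.4],[0,0,0,0.04,0,0,0.4],[0,0,0,0.04,0,0,0.4],[0,0,0,0.04,0,0,0.4],[0,0,0,0.04,0,0,0.4],[0,0,0,0,0,0,0.4]],
  ],
)

```text
t: 6.7
tcp_pos: [0.4287, 0.0286, 0.2757]
tool_rot: [0.692, 0.722, -0.001, -0.003]
force: [-0.3, -0.1, -0.8]
finger_gap: 0.702
gripper_force: 0.0
```

```bash
python3 -c "
from h import *
st()
a=manip.snapshot('scene');b=manip.snapshot('top');cv2.imwrite('pics/s1.png',a);cv2.imwrite('pics/t1.png',b)
cv2.imwrite('pics/m.png',np.hstack([cv2.resize(a[215:365,325:485],None,fx=2.5,fy=2.5,interpolation=2),cv2.resize(b[170:320,360:520],None,fx=2.5,fy=2.5,interpolation=2)]))"
```

```text
t 6.7 p [0.4287 0.0286 0.2757] F [-0.3231 -0.1041 -0.7675] gap 0.7017287076392861 gf 0.0 
 [[-0.043, 0.999, -0.006], [0.999, 0.043, 0.003], [0.004, -0.006, -1.0]]
```

View pics/m.png

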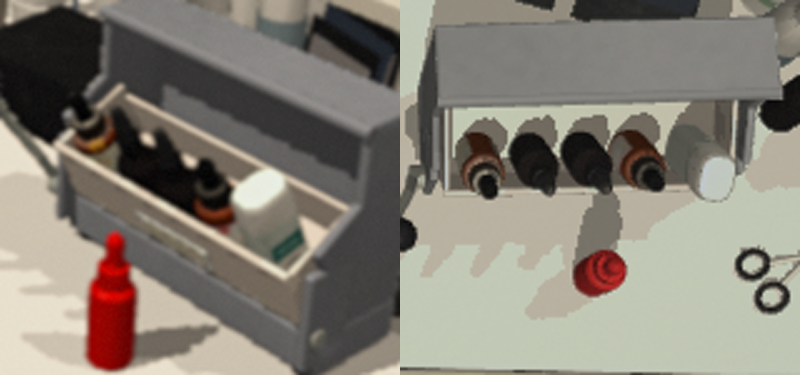

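The bin is out and holding, and all four bottles are leaning in place. The cap's top face is at crop ≈(262,188) in scene and (715,180) in top.

```bash
python3 -c "
from h import *
t=(360+315/2.5,170+180/2.5);s=(325+262/2.5,215+186/2.5)
p,e=tri(t,s);print('captop',p,e)
O=np.array([.533,-.327,0]);y=.035;X=np.array([np.cos(y),np.sin(y),0]);Y=np.array([-np.sin(y),np.cos(y),0]);Z=np.array([0,0,1.])
H=O-.045*X+.042*Z;th=.45;bx=np.cos(th)*X+np.sin(th)*Z;bz=-np.sin(th)*X+np.cos(th)*Z
print('in hinge',(p-H)@bx,(p-H)@Y,(p-H)@bz)
for yy in(-.075,-.08,-.085):
  e=H+.0205*bx+yy*Y+.106*bz;print(yy,e,proj('top',e),proj('scene',e))
b=cv2.imread('pics/t1.png');a=cv2.imread('pics/s1.png')
for im,(x0,y0,x1,y1) in((b,(468,222,500,256)),(a,(410,270,455,325))):
  m=(im[y0:y1,x0:x1].min(2)>165).astype(np.uint8);n,l,q,c=cv2.connectedComponentsWithStats(m)
  for i in range(1,n):
    if q[i,4]>30:print(q[i],c[i]+[x0,y0])
"
```

```text
captop [ 0.4677 -0.4142  0.1474] 0.006164320293402449
in hinge 0.024856531221396666 -0.08481296991824332 0.10503637246470707
-0.075 [ 0.463  -0.4045  0.1464] [481.7766 243.1896] [421.3089 288.7503]
-0.08 [ 0.4632 -0.4095  0.1464] [484.4832 243.149 ] [423.6541 290.0264]
-0.085 [ 0.4634 -0.4145  0.1464] [487.1901 243.1085] [426.0184 291.3128]
[  0  11  32  23 411] [487.6034 246.1217]
[  8  12  22  17 244] [428.3033 290.2172]
[  0  33  45  22 144] [437.5903 313.5347]
```

Emit:
servo_tool(
  rows=[
    [[0,0,0.5,-0.04,0,0,0.4],[0,0,0,-0.04,0,0,0.4],[0,0,0,-0.04,0,0,0.4],[0,0,0,-0.04,0,0,0.4],[-6.5,0,0,-0.04,0,0,0.4],[-6.5,0,0,-0.04,0,0,0.4],[-6.5,0,0,-0.04,0,0,0.4],[-6.3,0,0,-0.04,0,0,0.4]],
  ],
)

```text
t: 7.47
tcp_pos: [0.4401, -0.2841, 0.276]
tool_rot: [0.684, 0.701, 0.147, 0.141]
force: [1.3, 0.6, -0.1]
finger_gap: 0.702
gripper_force: 0.0
```

Emit:
servo_tool(
  rows=[
    [[0,0,0,-0.04,0,0,0.4],[0,0,0,-0.04,0,0,0.4],[0,0,0,-0.03,0,0,0.4],[0,0,0,0,0,0,0.4],[0,0,0,0,0,0,0.4]],
  ],
)

```text
t: 7.88
tcp_pos: [0.4432, -0.3935, 0.2742]
tool_rot: [0.684, 0.701, 0.146, 0.138]
force: [0.6, 1.0, 0.4]
finger_gap: 0.7
gripper_force: 0.0
```

```bash
cat >> h.py <<'E'
O=np.array([.533,-.327,0]);y=.035;X=np.array([np.cos(y),np.sin(y),0]);Y=np.array([-np.sin(y),np.cos(y),0]);Z=np.array([0,0,1.])
H=O-.045*X+.042*Z
def hp(a,b,c,th=.45):
    return H+a*(np.cos(th)*X+np.sin(th)*Z)+b*Y+c*(-np.sin(th)*X+np.cos(th)*Z)
def err(th=.45):
    s=manip.sense();r=R.from_quat(s["tool_rot"]).as_matrix()
    G=np.c_[Y,np.cos(th)*X+np.sin(th)*Z,-(-np.sin(th)*X+np.cos(th)*Z)]
    print("turn deg (tool)",np.degrees(R.from_matrix(r.T@G).as_rotvec()))
E
python3 -c "
from h import *
err();to(hp(.022,-.083,.093))"
```

```text
turn deg (tool) [-2.5828 -0.1373 -0.6835]
t 7.8833 p [ 0.4432 -0.3935  0.2742] F [0.5573 0.9572 0.446 ] gap 0.6997414414384349 gf 0.0 
 [[-0.025, 0.919, 0.394], [1.0, 0.02, 0.016], [0.007, 0.394, -0.919]]
tool shift [-0.0204 -0.0302  0.138 ]
```

Emit:
servo_tool(
  rows=[
    [[-2.5,0,-0.7,0,0,0,0.4],[0,0,0,-0.02,-0.024,0,0.4],[0,0,0,0,0,0.025,0.4],[0,0,0,0,0,0.025,0.4],[0,0,0,0,0,0,0.4],[0,0,0,0,0,0,0.4]],
  ],
)

```text
t: 8.38
tcp_pos: [0.4454, -0.4082, 0.2184]
tool_rot: [0.675, 0.703, 0.162, 0.152]
force: [-0.1, -0.4, 0.3]
finger_gap: 0.7
gripper_force: 0.0
```

```bash
python3 -c "
from h import *
err();to(hp(.022,-.083,.093))
a=manip.snapshot('scene');b=manip.snapshot('top')
cv2.imwrite('pics/m2.png',np.hstack([cv2.resize(a[200:350,360:510],(390,390),interpolation=2),cv2.resize(b[170:320,400:550],(390,390),interpolation=2)]))"
```

```text
turn deg (tool) [-0.1289 -0.468   0.2184]
t 8.3833 p [ 0.4454 -0.4082  0.2184] F [-0.0679 -0.4473  0.2644] gap 0.6995864524968062 gf 0.0 
 [[-0.042, 0.901, 0.432], [0.999, 0.035, 0.023], [0.006, 0.433, -0.901]]
tool shift [-0.0056 -0.0137  0.0856]
```

View pics/m2.png

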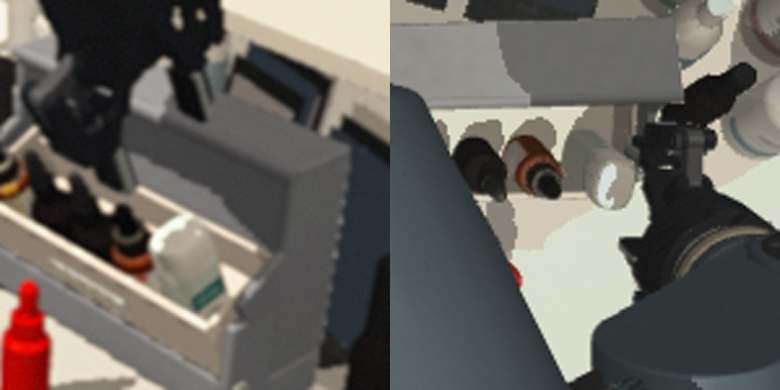

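Emit:
servo_tool(
  rows=[
    [[0,0,0,-0.006,-0.0135,0,0.4],[0,0,0,0,0,0.015,0.4],[0,0,0,0,0,0.015,0.4],[0,0,0,0,0,0,0.4],[0,0,0,0,0,0,0.4]],
  ],
)

```text
t: 8.9
tcp_pos: [0.4475, -0.4157, 0.1877]
tool_rot: [0.675, 0.704, 0.161, 0.154]
force: [-0.3, 0.8, 0.3]
finger_gap: 0.698
gripper_force: 0.0
```

```bash
python3 -c "
from h import *
err();to(hp(.022,-.083,.093))
a=manip.snapshot('scene');b=manip.snapshot('top')
cv2.imwrite('pics/m3.png',np.hstack([cv2.resize(a[220:330,380:490],(390,390),interpolation=2),cv2.resize(b[190:300,430:540],(390,390),interpolation=2)]))"
```

```text
turn deg (tool) [ 0.0053 -0.2118  0.3404]
t 8.9 p [ 0.4475 -0.4157  0.1877] F [-0.2787  0.8244  0.2952] gap 0.6975344336941204 gf 0.0 
 [[-0.042, 0.9, 0.435], [0.999, 0.037, 0.019], [0.001, 0.435, -0.9]]
tool shift [ 0.0025 -0.0022  0.0572]
```

View pics/m3.png

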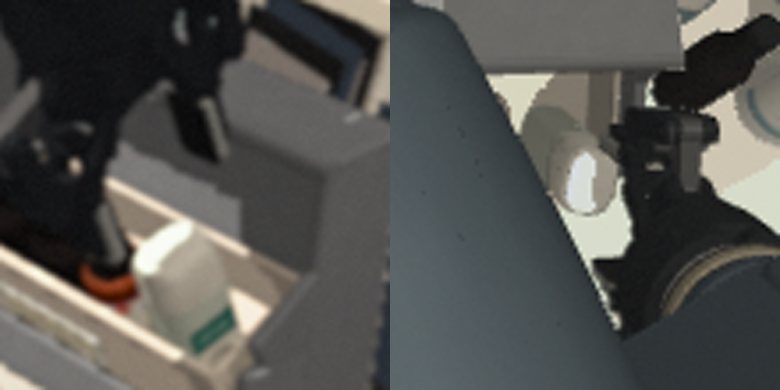

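```bash
python3 -c "
from h import *
s,r=st()
p=s['tcp_pos']
for d in(0,.015):
  for w in(-.03,0,.03):
    q=p+r@[0,w,d]; print(d,w,(proj('scene',q)-[380,220])*3.545,(proj('top',q)-[430,190])*3.545+[390,0])"
```

```text
t 9.0 p [ 0.4477 -0.4163  0.1884] F [-0.0888  0.3715  0.5484] gap 0.7008886096853445 gf 0.0 
 [[-0.042, 0.899, 0.435], [0.999, 0.038, 0.017], [-0.001, 0.436, -0.9]]
0 -0.03 [102.6546 225.9589] [617.6076 262.1195]
0 0 [148.6492 180.579 ] [621.3278 205.1728]
0 0.03 [193.619  136.2101] [625.1105 147.2694]
0.015 -0.03 [110.9604 248.7622] [608.7823 252.8711]
0.015 0 [156.3711 203.6128] [612.3758 196.6797]
0.015 0.03 [200.7808 159.4587] [616.0287 139.5582]
```

Emit:
servo_tool(
  rows=[
    [[0,0,0,0.002,-0.002,0.012,0.4],[0,0,0,0,0,0.012,0.4],[0,0,0,0,0,0.012,0.4],[0,0,0,0,0,0.012,0.4],[0,0,0,0,0,0.009,0.4],[0,0,0,0,0,0,0.4],[0,0,0,0,0,0,0.4]],
  ],
)

```text
t: 9.58
tcp_pos: [0.4706, -0.4124, 0.1338]
tool_rot: [0.675, 0.703, 0.162, 0.153]
force: [-0.0, 0.6, 0.5]
finger_gap: 0.705
gripper_force: 0.0
```

```bash
python3 -c "
from h import *
err();to(hp(.022,-.083,.093))
a=manip.snapshot('scene');b=manip.snapshot('top')
cv2.imwrite('pics/m4.png',np.hstack([cv2.resize(a[220:330,380:490],(390,390),interpolation=2),cv2.resize(b[190:300,430:540],(390,390),interpolation=2)]))"
```

```text
turn deg (tool) [-0.0448 -0.311   0.2939]
t 9.5833 p [ 0.4706 -0.4124  0.1338] F [-0.0335  0.5847  0.485 ] gap 0.7049654591897592 gf 0.0 
 [[-0.042, 0.9, 0.434], [0.999, 0.037, 0.021], [0.003, 0.434, -0.901]]
tool shift [ 0.0002  0.0004 -0.0015]
```

View pics/m4.png

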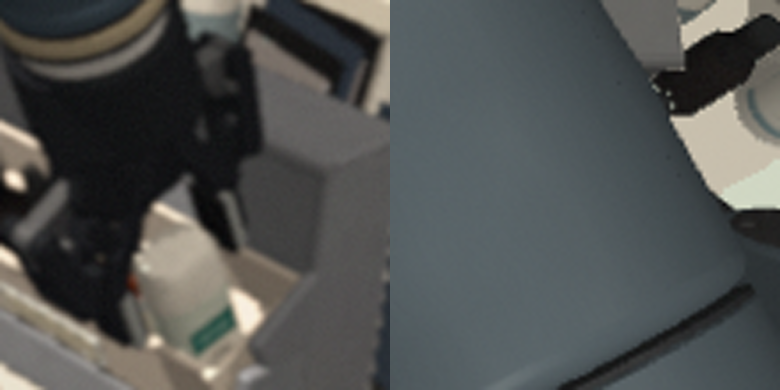

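The fingers straddle the cap, front tip at (130,335) and rear tip at (240,245). That was the last of my ten pictures, so from here I go by numbers. Closing now.

Emit:
servo_tool(
  rows=[
    [[0,0,0,0,0,0,0.2],[0,0,0,0,0,0,0],[0,0,0,0,0,0,-0.2],[0,0,0,0,0,0,-0.4],[0,0,0,0,0,0,-0.6],[0,0,0,0,0,0,-0.6]],
  ],
  squeeze=35,
)

```text
t: 10.18
tcp_pos: [0.4708, -0.4132, 0.1355]
tool_rot: [0.675, 0.703, 0.161, 0.155]
force: [0.2, 1.1, 5.2]
finger_gap: 0.428
gripper_force: 37.7
```

The gap is 36 mm, so the cap is held. Drawing it up along the axis.

Emit:
servo_tool(
  rows=[
    [[0,0,0,0,0,-0.006,-0.6],[0,0,0,0,0,-0.01,-0.6],[0,0,0,0,0,-0.012,-0.6],[0,0,0,0,0,-0.014,-0.6],[0,0,0,0,0,-0.014,-0.6],[0,0,0,0,0,-0.014,-0.6],[0,0,0,0,0,-0.014,-0.6],[0,0,0,0,0,0,-0.6]],
  ],
)

```text
t: 10.85
tcp_pos: [0.4327, -0.4157, 0.213]
tool_rot: [0.675, 0.703, 0.16, 0.156]
force: [0.1, -0.3, -0.9]
finger_gap: 0.425
gripper_force: 37.0
```

Emit:
servo_tool(
  rows=[
    [[0,0,0,0,0,-0.01,-0.6],[0,0,0,0,0,-0.02,-0.6],[0,0,0,0,0,-0.02,-0.6],[0,0,0,0,0,-0.01,-0.6],[0,0,0,0,0,0,-0.6]],
  ],
)

```text
t: 11.27
tcp_pos: [0.4074, -0.4166, 0.2663]
tool_rot: [0.675, 0.703, 0.16, 0.156]
force: [0.2, 0.5, -2.1]
finger_gap: 0.426
gripper_force: 37.0
```

```bash
python3 -c "
from h import *
err(0);to((.433,.073,.25));b=manip.snapshot('scene');cv2.imwrite('pics/s2.png',b)
s,r=st()
# cartridge base / teal label check
for d in(-.013,.013,.085):
  print(d,proj('scene',s['tcp_pos']+r@[0,0,d]),b[tuple(proj('scene',s['tcp_pos']+r@[0,0,d]).round().astype(int)[::-1])])
q=b[200:330,340:470].astype(int)
m=((q[...,1]-q[...,2]>25)&(q[...,0]-q[...,2]>15)).astype(np.uint8);n,l,z,c=cv2.connectedComponentsWithStats(m)
print([(z[i],c[i]+[340,200]) for i in range(1,n) if z[i,4]>8])
for x in(-.012,.012):
 for d in(-.013,.085):print('side',x,d,proj('scene',s['tcp_pos']+r@[x,0,d]))
"
```

```text
turn deg (tool) [25.8245  0.069   0.3327]
t 11.2667 p [ 0.4074 -0.4166  0.2663] F [ 0.2099  0.5285 -2.0538] gap 0.42594010586421494 gf 37.01815366744995 
 [[-0.04, 0.899, 0.435], [0.999, 0.037, 0.015], [-0.002, 0.436, -0.9]]
tool shift [0.4883 0.0342 0.0334]
t 11.3167 p [ 0.4075 -0.416   0.2651] F [ 0.8552 -0.7956 -1.7029] gap 0.4282299853636985 gf 37.01727747917175 
 [[-0.041, 0.9, 0.435], [0.999, 0.037, 0.017], [-0.001, 0.435, -0.9]]
-0.013 [403.9887 224.7461] [149 165 174]
0.013 [408.3642 237.681 ] [127 143 152]
0.085 [419.6262 270.9739] [126 145 153]
[(array([74, 44, 11, 14, 68], dtype=int32), array([418.9412, 250.1029]))]
side -0.012 -0.013 [410.1788 227.4845]
side -0.012 0.085 [425.5329 273.9829]
side 0.012 -0.013 [397.93   222.0659]
side 0.012 0.085 [413.8363 268.0242]
```

Held: the label rose with it and the weight is ≈2 N. I'll turn it upright and carry it to the tray.

Emit:
servo_tool(
  rows=[
    [[0,0,0,0,0,-0.02,-0.6],[6.45,0,0,0.02,0,0,-0.6],[6.45,0,0,0.04,0,0,-0.6],[6.45,0,0,0.04,0,0,-0.6],[6.45,0,0,0.04,0,0,-0.6],[0,0,0.3,0.04,0,0,-0.6],[0,0,0,0.04,0,0,-0.6],[0,0,0,0.04,0,0,-0.6]],
  ],
)

```text
t: 11.98
tcp_pos: [0.3885, -0.1534, 0.2815]
tool_rot: [0.694, 0.72, 0.0, -0.002]
force: [0.1, 1.3, -0.8]
finger_gap: 0.426
gripper_force: 37.3
```

Emit:
servo_tool(
  rows=[
    [[0,0,0,0.04,0.005,0,-0.6],[0,0,0,0.04,0.005,0,-0.6],[0,0,0,0.04,0.005,0,-0.6],[0,0,0,0.04,0.005,0,-0.6],[0,0,0,0.04,0.005,0,-0.6],[0,0,0,0.02,0.005,0,-0.6],[0,0,0,0,0,0,-0.6],[0,0,0,0,0,0,-0.6]],
  ],
)

```text
t: 12.65
tcp_pos: [0.4104, 0.066, 0.282]
tool_rot: [0.693, 0.721, -0.0, -0.001]
force: [-0.2, -0.9, -0.8]
finger_gap: 0.429
gripper_force: 37.3
```

```bash
python3 -c "
from h import *
err(0);to((.433,.073,.12));"
```

```text
turn deg (tool) [-0.1401 -0.0743  0.2883]
t 12.65 p [0.4104 0.066  0.282 ] F [-0.2303 -0.8942 -0.8332] gap 0.4292424042971485 gf 37.28843450546265 
 [[-0.04, 0.999, -0.002], [0.999, 0.04, 0.001], [0.001, -0.002, -1.0]]
tool shift [0.0059 0.0233 0.162 ]
```

Emit:
servo_tool(
  rows=[
    [[0,0,0,0.006,0.023,0,-0.6],[0,0,0,0,0,0.035,-0.6],[0,0,0,0,0,0.035,-0.6],[0,0,0,0,0,0.035,-0.6],[0,0,0,0,0,0.035,-0.6],[0,0,0,0,0,0.022,-0.6],[0,0,0,0,0,0.01,-0.6],[0,0,0,0,0,0,-0.6]],
  ],
)

```text
t: 13.32
tcp_pos: [0.4319, 0.0705, 0.1082]
tool_rot: [0.695, 0.719, -0.002, -0.003]
force: [-0.2, 0.5, -1.0]
finger_gap: 0.425
gripper_force: 37.3
```

```bash
python3 -c "
from h import *
err(0);s,r=st();b=manip.snapshot('scene');cv2.imwrite('pics/s3.png',b)
p=s['tcp_pos']
for d in(-.013,.013,.087):print(d,proj('scene',p+r@[0,0,d]))
x,yy=proj('scene',p+r@[0,0,.06]).astype(int)
for v in range(yy-25,yy+25,4):print(v,x-14,b[v,x-14:x+15].sum(1).tolist())
"
```

```text
turn deg (tool) [-0.4184 -0.1065 -0.0585]
t 13.3167 p [0.4319 0.0705 0.1082] F [-0.2273  0.503  -0.9868] gap 0.4252269867453843 gf 37.26825714111328 
 [[-0.034, 0.999, -0.007], [0.999, 0.034, 0.002], [0.002, -0.007, -1.0]]
-0.013 [255.2779 213.3228]
0.013 [255.6624 224.1787]
0.087 [256.7214 254.076 ]
218 242 [134, 83, 63, 43, 53, 110, 177, 222, 231, 291, 367, 400, 408, 411, 402, 395, 386, 379, 374, 366, 365, 327, 236, 143, 165, 221, 191, 218, 357]
222 242 [232, 111, 56, 58, 53, 117, 208, 254, 228, 244, 314, 371, 380, 377, 373, 365, 361, 363, 366, 363, 360, 331, 235, 132, 169, 296, 471, 566, 550]
226 242 [314, 271, 216, 146, 97, 126, 228, 277, 246, 229, 276, 344, 365, 356, 355, 342, 354, 352, 354, 349, 329, 352, 443, 563, 633, 658, 669, 657, 591]
230 242 [336, 334, 333, 330, 331, 345, 349, 334, 298, 289, 310, 333, 338, 339, 339, 337, 335, 333, 330, 313, 294, 326, 457, 596, 663, 673, 670, 665, 644]
234 242 [342, 336, 331, 330, 329, 367, 425, 468, 477, 456, 418, 363, 306, 218, 172, 172, 173, 171, 179, 186, 185, 220, 381, 562, 650, 665, 663, 666, 675]
238 242 [352, 337, 335, 325, 327, 35
[... 495 characters left out ...]
400, 373, 375, 375, 372, 361, 359, 347, 338, 324, 315, 313, 336, 330, 310, 268, 261]
254 242 [262, 268, 264, 266, 279, 298, 330, 378, 428, 458, 458, 441, 413, 375, 351, 342, 335, 325, 333, 334, 328, 326, 346, 364, 386, 414, 421, 437, 472]
258 242 [267, 264, 269, 274, 299, 325, 335, 331, 350, 393, 434, 450, 445, 456, 467, 460, 429, 402, 404, 416, 404, 376, 366, 360, 351, 348, 347, 346, 349]
262 242 [474, 518, 546, 535, 508, 507, 502, 495, 499, 512, 517, 516, 519, 526, 537, 545, 524, 475, 437, 423, 419, 418, 423, 432, 466, 481, 491, 518, 534]
266 242 [490, 449, 413, 422, 454, 493, 532, 550, 561, 567, 579, 585, 582, 581, 584, 582, 586, 583, 577, 566, 549, 521, 480, 439, 407, 375, 340, 318, 300]
```

The left edge of the block holds a constant column, so it hangs upright. Lowering in small steps.

Emit:
servo_tool(
  rows=[
    [[0,0,0,0,0,0.003,-0.6],[0,0,0,0,0,0.003,-0.6],[0,0,0,0,0,0.003,-0.6],[0,0,0,0,0,0.002,-0.6],[0,0,0,0,0,0.002,-0.6],[0,0,0,0,0,0,-0.6]],
  ],
)

```text
t: 13.87
tcp_pos: [0.4336, 0.0718, 0.098]
tool_rot: [0.694, 0.72, 0.0, -0.0]
force: [-1.2, -0.1, -0.8]
finger_gap: 0.429
gripper_force: 37.3
```

Emit:
servo_tool(
  rows=[
    [[0,0,0,0,0,0.0015,-0.6],[0,0,0,0,0,0.0015,-0.6],[0,0,0,0,0,0,-0.6]],
  ],
)

```text
t: 14.12
tcp_pos: [0.4335, 0.0718, 0.0948]
tool_rot: [0.694, 0.72, 0.0, -0.001]
force: [0.5, -0.3, -2.0]
finger_gap: 0.427
gripper_force: 37.3
```

Emit:
servo_tool(
  rows=[
    [[0,0,0,0,0,0.0015,-0.6],[0,0,0,0,0,0.0015,-0.6],[0,0,0,0,0,0,-0.6]],
  ],
)

```text
t: 14.37
tcp_pos: [0.4335, 0.0718, 0.0917]
tool_rot: [0.694, 0.72, 0.0, -0.001]
force: [0.4, -0.4, -2.0]
finger_gap: 0.424
gripper_force: 37.3
```

Emit:
servo_tool(
  rows=[
    [[0,0,0,0,0,0.0015,-0.6],[0,0,0,0,0,0.0015,-0.6],[0,0,0,0,0,0,-0.6]],
  ],
)

```text
t: 14.62
tcp_pos: [0.4335, 0.0718, 0.0887]
tool_rot: [0.694, 0.72, 0.0, -0.001]
force: [-0.3, 0.5, -1.5]
finger_gap: 0.428
gripper_force: 37.3
```

Emit:
servo_tool(
  rows=[
    [[0,0,0,0,0,0.001,-0.6],[0,0,0,0,0,0.001,-0.6],[0,0,0,0,0,0,-0.6]],
  ],
)

```text
t: 14.87
tcp_pos: [0.434, 0.0718, 0.0879]
tool_rot: [0.694, 0.72, 0.001, -0.0]
force: [-0.6, 0.1, 8.7]
finger_gap: 0.429
gripper_force: 37.5
```

Emit:
servo_tool(
  rows=[
    [[0,0,0,0,0,0.001,-0.6],[0,0,0,0,0,0,-0.6]],
  ],
)

```text
t: 15.03
tcp_pos: [0.4345, 0.0719, 0.0876]
tool_rot: [0.694, 0.72, 0.001, 0.001]
force: [-1.1, 0.2, 16.3]
finger_gap: 0.426
gripper_force: 38.3
```

It is on the floor at 16 N. I'll ease off, open and rise.

Emit:
servo_tool(
  rows=[
    [[0,0,0,0,0,-0.0015,-0.6],[0,0,0,0,0,0,-0.1],[0,0,0,0,0,0,0],[0,0,0,0,0,0,0.2],[0,0,0,0,0,0,0.4],[0,0,0,0,0,0,0.5],[0,0,0,0,0,0,0.5]],
  ],
)

```text
t: 15.62
tcp_pos: [0.4335, 0.0718, 0.0873]
tool_rot: [0.694, 0.72, 0.0, -0.001]
force: [0.4, -0.3, -1.1]
finger_gap: 0.752
gripper_force: 0.0
```

Emit:
servo_tool(
  rows=[
    [[0,0,0,0,0,-0.01,0.5],[0,0,0,0,0,-0.02,0.5],[0,0,0,0,0,-0.04,0.5],[0,0,0,0,0,-0.04,0.5],[0,0,0,0,0,-0.04,0.5],[0,0,0,-0.04,0,-0.03,0.4],[0,0,0,-0.04,0,0,0.2],[0,0,0,-0.04,0,0,0.2]],
  ],
)

```text
t: 16.28
tcp_pos: [0.4387, -0.0425, 0.2646]
tool_rot: [0.693, 0.721, 0.001, 0.002]
force: [1.2, 0.6, -0.9]
finger_gap: 0.593
gripper_force: 0.0
```

Emit:
servo_tool(
  rows=[
    [[0,0,0,-0.04,0,0,0.2],[0,0,0,-0.04,0,0,0.2],[0,0,0,0,0,0,0.2],[0,0,0,0,0,0,0.2]],
  ],
)

```text
t: 16.62
tcp_pos: [0.4406, -0.1236, 0.262]
tool_rot: [0.696, 0.718, 0.0, -0.001]
force: [0.0, 1.3, 0.1]
finger_gap: 0.6
gripper_force: 0.0
```

```bash
python3 -c "
from h import *
a=manip.snapshot('scene');b=manip.snapshot('top');cv2.imwrite('pics/s4.png',a);cv2.imwrite('pics/t4.png',b)
k=hp(-.012,.152,.115);print('knob exp',k,proj('top',k),proj('scene',k))
def blob(im,c,w=22):
    x0,y0=(np.array(c)-w).astype(int);m=np.all(im[y0:y0+2*w,x0:x0+2*w]<45,axis=2).astype(np.uint8)
    n,l,q,cc=cv2.connectedComponentsWithStats(m)
    for i in range(1,n):
        if q[i,4]>20:print(q[i],cc[i]+[x0,y0])
blob(b,proj('top',k));print();blob(a,proj('scene',k))
to(k+[0,0,.1])
# cartridge upright check: cap, base expected
for z in(.1,.074,.002):print('cart',z,proj('scene',(.434,.072,z)),proj('top',(.434,.072,z)))
# white cap in top, and roll
for nm,im,(x0,y0,x1,y1),th in(('cap top',b,(215,235,262,285),180),('cap scene',a,(235,190,285,265),150)):
    m=(im[y0:y1,x0:x1].min(2)>th).astype(np.uint8);n,l,q,c=cv2.connectedComponentsWithStats(m)
    print(nm,[(q[i].tolist(),(c[i]+[x0,y0]).round(1)) for i in range(1,n) if q[i,4]>25])
b0=cv2.imread('pics/top0.png');d=np.abs(b.astype(int)-b0)[225:295,160:275].max(2)>40
print('diff bbox cols/rows',np.where(d.sum(0)>1)[0]+160,np.where(d.sum(1)>1)[0]+225)
v0,v1,u=195,262,256
g=a.astype(int).sum(2)
for v in range(200,268,5):print(v,g[v,240:276:1].tolist())
"
```

```text
knob exp [ 0.4219 -0.1788  0.1403] [359.5341 263.1541] [317.5557 247.4754]
[ 0  0  7  5 23] [339.9565 242.2609]
[ 17  16  12  13 121] [359.5455 263.1653]

[ 17   0  27  44 826] [326.8099 242.7772]
t 16.7167 p [ 0.4399 -0.1209  0.2618] F [-0.35    0.4461 -0.8637] gap 0.6041124818119218 gf 0.0 
 [[-0.036, 0.999, -0.002], [0.999, 0.036, 0.003], [0.003, -0.002, -1.0]]
tool shift [-0.0573 -0.0199  0.0213]
cart 0.1 [256.1231 221.7566] [229.2951 257.1092]
cart 0.074 [256.581  232.4319] [231.5864 258.9628]
cart 0.002 [257.8088 261.0577] [237.4062 263.6709]
cap top []
cap scene [([11, 0, 39, 9, 247], array([261.3, 193.1])), ([0, 11, 48, 20, 482], array([252.9, 208.9])), ([30, 32, 19, 19, 185], array([272.7, 231.8])), ([24, 72, 17, 3, 26], array([267.7, 263.3]))]
diff bbox cols/rows [160 161 162 163 164 165 166 167 168 169 170 171 172 173 174 175 176 177
 178 179 180 181 182 183 184 185 186 187 188 189 190 191 192 193 194 195
 196 197 198 199 200 201 202 203 204 205 206 207 208 209 210 211 212 213
 214 215 216 217 218 219 220 221 222 223 224 225 226 227 228 229 230 231
 232 233 234 235 236 237
[... 2326 characters left out ...]
 355, 332, 301, 272, 270, 291, 307, 314, 345, 369, 380, 364, 350, 345, 355, 369, 376, 384, 366, 352, 333, 308, 271, 262, 271, 275, 271, 259, 260]
255 [269, 263, 272, 271, 271, 272, 269, 278, 288, 274, 269, 268, 281, 302, 310, 326, 348, 366, 379, 390, 394, 396, 394, 387, 391, 376, 364, 356, 350, 356, 355, 355, 354, 352, 338, 326]
260 [274, 316, 345, 328, 291, 269, 269, 269, 268, 262, 260, 272, 282, 299, 308, 323, 336, 336, 339, 338, 337, 333, 328, 327, 324, 320, 339, 350, 358, 351, 355, 359, 357, 358, 353, 362]
265 [275, 275, 338, 396, 431, 473, 510, 508, 459, 429, 452, 477, 497, 521, 538, 537, 538, 544, 561, 580, 585, 590, 591, 584, 571, 561, 540, 507, 473, 432, 393, 351, 324, 306, 292, 291]
```

The cartridge stands with its edges vertical, and the knob is exactly where expected at top (359.5,263.2). Back to the lever.

Emit:
servo_tool(
  rows=[
    [[0,0,0,-0.037,-0.01,0,0.2],[0,0,0,-0.02,-0.01,0,0.2],[0,0,0,0,0,0.03,0.2],[0,0,0,0,0,0.03,0.2],[0,0,0,0,0,0.02,0.2],[0,0,0,0,0,0,0.2],[0,0,0,0,0,0,0.2]],
  ],
)

```text
t: 17.3
tcp_pos: [0.4221, -0.1772, 0.1816]
tool_rot: [0.693, 0.721, 0.0, -0.002]
force: [0.0, -0.5, -0.0]
finger_gap: 0.599
gripper_force: 0.0
```

```bash
python3 -c "
from h import *
to(hp(-.012,.152,.115)+[0,0,.006])"
```

```text
t 17.3 p [ 0.4221 -0.1772  0.1816] F [ 0.0283 -0.5338 -0.0365] gap 0.5990303453332224 gf 0.0 
 [[-0.038, 0.999, -0.003], [0.999, 0.038, 0.003], [0.004, -0.003, -1.0]]
tool shift [-0.0017 -0.0002  0.0352]
```

Emit:
servo_tool(
  rows=[
    [[0,0,0,-0.0015,0,0.015,0.2],[0,0,0,0,0,0.02,0.2],[0,0,0,0,0,0,0],[0,0,0,0,0,0,-0.3],[0,0,0,0,0,0,-0.3],[0,0,0,0,0,0,-0.3]],
  ],
  squeeze=20,
)

```text
t: 17.8
tcp_pos: [0.4236, -0.1809, 0.1486]
tool_rot: [0.694, 0.72, 0.0, 0.001]
force: [0.8, 0.0, -0.4]
finger_gap: 0.346
gripper_force: 0.0
```

Emit:
servo_tool(
  rows=[
    [[0,0,0,0,0.0025,-0.001,-0.3],[0,0,0,0,0.0025,-0.0014,-0.3],[0,0,0,0,0.0025,-0.0013,-0.3],[0,0,0,0,0.0025,-0.0012,-0.3],[0,0,0,0,0.0025,-0.0011,-0.3],[0,0,0,0,0.0025,-0.001,-0.3],[0,0,0,0,0.0025,-0.001,-0.3],[0,0,0,0,0.0025,-0.001,-0.3]],
  ],
)

```text
t: 18.47
tcp_pos: [0.4432, -0.18, 0.1562]
tool_rot: [0.694, 0.72, 0.0, -0.0]
force: [-1.7, 0.5, 0.7]
finger_gap: 0.355
gripper_force: 0.9
```

Emit:
servo_tool(
  rows=[
    [[0,0,0,0,0.0025,-0.001,-0.3],[0,0,0,0,0.0025,-0.001,-0.3],[0,0,0,0,0.0025,-0.0008,-0.3],[0,0,0,0,0.0025,-0.0008,-0.3],[0,0,0,0,0.0025,-0.0007,-0.3],[0,0,0,0,0.0025,-0.0006,-0.3],[0,0,0,0,0.0025,-0.0006,-0.3],[0,0,0,0,0.0025,-0.0005,-0.3]],
  ],
)

```text
t: 19.13
tcp_pos: [0.4631, -0.1793, 0.1622]
tool_rot: [0.694, 0.72, 0.0, -0.0]
force: [-1.8, 0.0, 0.8]
finger_gap: 0.35
gripper_force: 0.5
```

```bash
python3 -c "
from h import *
to(hp(-.012,.152,.115,0)+[0,0,.006])"
```

```text
t 19.1333 p [ 0.4631 -0.1793  0.1622] F [-1.795   0.0336  0.7901] gap 0.3498343143627058 gf 0.4895663447678089 
 [[-0.036, 0.999, -0.0], [0.999, 0.036, 0.001], [0.001, -0.0, -1.0]]
tool shift [ 0.0019  0.0077 -0.0008]
```

Emit:
servo_tool(
  rows=[
    [[0,0,0,0,0.0012,-0.0002,-0.3],[0,0,0,0,0.0012,-0.0002,-0.3],[0,0,0,0,0.0012,-0.0002,-0.3],[0,0,0,0,0.0012,0,-0.3],[0,0,0,0,0.0012,0,-0.3],[0,0,0,0,0.0012,0,-0.3],[0,0,0,0,0.0012,0,-0.3],[0,0,0,0,0,0,-0.3]],
  ],
)

```text
t: 19.8
tcp_pos: [0.4714, -0.179, 0.1628]
tool_rot: [0.694, 0.72, 0.0, -0.0]
force: [-0.9, 0.1, 0.4]
finger_gap: 0.349
gripper_force: 0.1
```

Emit:
servo_tool(
  rows=[
    [[0,0,0,0,0.001,0,-0.3],[0,0,0,0,0.001,0,-0.3],[0,0,0,0,0,0,-0.3]],
  ],
)

```text
t: 20.05
tcp_pos: [0.4733, -0.1788, 0.1628]
tool_rot: [0.694, 0.72, 0.0, -0.0]
force: [-0.7, 0.3, 1.0]
finger_gap: 0.348
gripper_force: 0.1
```

Emit:
servo_tool(
  rows=[
    [[0,0,0,0,0.001,0,-0.3],[0,0,0,0,0.001,0,-0.3],[0,0,0,0,0,0,-0.3]],
  ],
)

```text
t: 20.3
tcp_pos: [0.4737, -0.1787, 0.1626]
tool_rot: [0.694, 0.72, -0.001, -0.002]
force: [-5.5, -2.4, 2.2]
finger_gap: 0.351
gripper_force: 2.5
```

Emit:
servo_tool(
  rows=[
    [[0,0,0,0,0.001,0,-0.3],[0,0,0,0,0.001,0,-0.3],[0,0,0,0,0,0,-0.3],[0,0,0,0,-0.005,0,-0.3],[0,0,0,0,0,0,0],[0,0,0,0,0,0,0.2],[0,0,0,0,0,0,0.2]],
  ],
)

```text
t: 20.88
tcp_pos: [0.4728, -0.1791, 0.1629]
tool_rot: [0.694, 0.72, 0.001, 0.0]
force: [-0.0, -1.0, -0.7]
finger_gap: 0.599
gripper_force: 0.0
```

Emit:
servo_tool(
  rows=[
    [[0,0,0,0,0,-0.015,0.2],[0,0,0,0,0,-0.03,0.2],[0,0,0,0,0,-0.04,0.2],[0,0,0,0,0,-0.02,0.2],[0,0,0,0.04,0,0,0.2],[0,0,0,0.04,0,0,0.2],[0,0,0,0.04,0,0,0.2],[0,0,0,0.04,0,0,0.2]],
  ],
)

```text
t: 21.55
tcp_pos: [0.4667, -0.0177, 0.2684]
tool_rot: [0.695, 0.719, 0.001, 0.0]
force: [0.8, -0.3, 0.5]
finger_gap: 0.601
gripper_force: 0.0
```

Emit:
servo_tool(
  rows=[
    [[0,0,0,0.04,0,0,0.2],[0,0,0,0.04,0,0,0.2],[0,0,0,0.04,0,0,0.2],[0,0,0,0.04,0,0,0.2],[0,0,0,0.04,0,0,0.2],[0,0,0,0.04,0,0,0.2],[0,0,0,0.04,0,0,0.2],[0,0,0,0.04,0,0,0.2]],
  ],
)

```text
t: 22.22
tcp_pos: [0.4546, 0.3033, 0.2685]
tool_rot: [0.694, 0.72, 0.001, -0.0]
force: [0.0, -0.7, -0.3]
finger_gap: 0.6
gripper_force: 0.0
```

Emit:
servo_tool(
  rows=[
    [[0,0,0,0.04,0,0,0.2],[0,0,0,0.04,0,0,0.2],[0,0,0,0,0,0,0.2],[0,0,0,0,0,0,0.2],[0,0,0,0,0,0,0.2]],
  ],
)

```text
t: 22.63
tcp_pos: [0.4515, 0.3806, 0.268]
tool_rot: [0.694, 0.72, -0.0, -0.0]
force: [0.6, 0.0, -0.7]
finger_gap: 0.597
gripper_force: 0.0
```

```bash
python3 -c "
from h import *
st()
a=manip.snapshot('scene');b=manip.snapshot('top');cv2.imwrite('pics/s5.png',a);cv2.imwrite('pics/t5.png',b)
a0=cv2.imread('pics/scene0.png');b0=cv2.imread('pics/top0.png')
def blob(im,x0,y0,x1,y1):
    m=np.all(im[y0:y1,x0:x1]<45,axis=2).astype(np.uint8);n,l,q,cc=cv2.connectedComponentsWithStats(m)
    return [(q[i,4],cc[i]+[x0,y0]) for i in range(1,n) if q[i,4]>15]
print('knob',blob(b,345,222,372,250)); print('knob0',blob(b0,345,222,372,250))
for nm,x,y,r in(('row scene',a,a0,(360,235,435,310)),('row top',b,b0,(375,205,470,245))):
    x0,y0,x1,y1=r;d=np.abs(x.astype(int)-y)[y0:y1,x0:x1].max(2);print(nm,'mean diff',d.mean(),'frac>40',(d>40).mean())
    t=x[y0:y1,x0:x1];
    for dy in(-1,0,1):print([round(float(np.abs(x[y0+dy:y1+dy,x0+dx:x1+dx].astype(int)-y[y0:y1,x0:x1]).mean()),1) for dx in(-2,-1,0,1,2)])
for nm,im in(('0',a0),('4',cv2.imread('pics/s4.png')),('5',a)):print(nm,'dark',blob(im,360,235,435,300))
"
```

```text
t 22.6333 p [0.4515 0.3806 0.268 ] F [ 0.6164  0.0369 -0.7268] gap 0.5966666000660168 gf 0.0 
 [[-0.037, 0.999, -0.001], [0.999, 0.037, 0.0], [0.0, -0.001, -1.0]]
knob [(np.int32(134), array([359.2612, 235.9552]))]
knob0 [(np.int32(134), array([359.1642, 235.9403]))]
row scene mean diff 2.4419555555555554 frac>40 0.0
[10.7, 8.2, 7.7, 12.0, 17.3]
[13.2, 7.3, 1.7, 7.4, 13.4]
[17.0, 11.9, 7.7, 8.4, 11.0]
row top mean diff 2.3678947368421053 frac>40 0.0036842105263157894
[18.8, 15.9, 12.9, 14.9, 17.4]
[11.1, 7.1, 1.8, 7.1, 10.8]
[17.8, 15.1, 13.0, 15.9, 18.8]
0 dark [(np.int32(53), array([361.7358, 240.2642])), (np.int32(93), array([376.6452, 248.8065])), (np.int32(677), array([400.3516, 273.2201])), (np.int32(65), array([375.9538, 260.1231])), (np.int32(194), array([426.1649, 281.3918]))]
4 dark [(np.int32(54), array([361.7778, 240.1852])), (np.int32(818), array([391.0844, 282.5061])), (np.int32(32), array([363.1562, 266.375 ]))]
5 dark [(np.int32(50), array([361.6 , 240.38])), (np.int32(93), array([376.5699, 248.8172])), (np.int32(671), array([400.31  , 273.2086])), (np.int32(62), array([375.9355, 260.1129])), (np.int32(192), array([426.099 , 281.3229]))]
```

The bin and all four bottles match the first pictures to sub-pixel. One numeric check of the cartridge and roll remains, then hand in.

```bash
python3 -c "
from h import *
a=cv2.imread('pics/s5.png').astype(int);a0=cv2.imread('pics/scene0.png').astype(int)
x0,y0,x1,y1=235,205,285,275
m=(np.abs(a-a0)[y0:y1,x0:x1].max(2)>25).astype(np.uint8);n,l,q,c=cv2.connectedComponentsWithStats(m)
i=1+np.argmax(q[1:,4]);print(q[i],c[i]+[x0,y0])
for v in range(0,y1-y0,5):
  w=np.where(l[v]==i)[0]
  if len(w):print(v+y0,w.min()+x0,w.max()+x0)
print('expected centre top/base',proj('scene',(.434,.072,.1)),proj('scene',(.434,.072,.002)))
r=cv2.matchTemplate(a[205:255,215:262].astype(np.uint8),a0[212:248,226:240].astype(np.uint8),cv2.TM_CCOEFF_NORMED);print('roll',cv2.minMaxLoc(r),'expect (11,7)')
"
```

```text
[  2  14  48  45 865] [261.0347 245.8301]
220 251 263
225 248 257
230 248 256
235 249 262
240 249 273
245 249 284
250 250 284
255 238 284
260 243 278
expected centre top/base [256.1231 221.7566] [257.8088 261.0577]
roll (-0.007809160742908716, 0.9934563040733337, (32, 4), (11, 7)) expect (11,7)
```

The left edge of the cartridge is vertical at columns 248–250, and its position is as expected. The roll has not moved. Handing in.

```bash
python3 -c "
from station import manip
print(manip.sign_off())"
```

```text
the job is handed in; nothing more can be done
None
```

The job is handed in: my last camera and position checks showed the cartridge standing upright in the tray, the roll unmoved, and the bin shut with all four bottles standing in it; no verdict came back.

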